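Load the cartridge magazine

ROBOT

A 6-joint arm with a two-finger parallel gripper is mounted at the origin on the work surface. World frame = base frame: x ahead of the robot, y to its left, z up, the work surface at z = 0. Lengths are in m, angles in rad, forces in N, time in s.
With the tool pointing down it reaches from about 0.35 to 0.975 m from the base axis. Payload 7.1 kg.
Tool frame: the origin (TCP) lies at the very end of the fingers, on their centre line; the grasp point (between the pads) lies 19 mm behind it; z points along the fingers, y is the line along which they close (so a half turn about z gives the same grasp; the last joint's range is limited). The gripper opens to 88 mm and grips with 3 to 60 N. Pads are 20 mm wide; open, the fingers measure 115 mm over their backs; the gripper's body (75 mm by 178 mm) begins 61 mm behind the grasp point.
Start: joints at [-1.141, 0.423, 1.63, -0, 1.089, -0.019], TCP at [0.271, -0.563, 0.223] pointing down, gripper open.
Joint ranges: [-3, 3], [-0.9, 2.11], [0.09, 2.58], [-1.31, 4.45], [0.11, 2.69], [-2.54, 2.54]. Speed limits (rad/s): [2.39, 2.39, 3.01, 3.14, 3.14, 3.14].

INTERFACE

Orientations are given as a unit quaternion [w, x, y, z].
In Python, from plant import observe, vision, manip gives the robot as it stands.
- The arm moves only by the tool servo_tool, never from a script. Its argument "motion" is a list of rows, each a list of 7 numbers: the turn, a rotation vector about the tool's x, y, z in degrees, then the shift along the tool's x, y, z in m, then the finger opening in m, from 0 to 0.0878. In form: [[rx, ry, rz, tx, ty, tz, hand], ...]. A call has 1 to 20 rows; each row shifts and turns the commanded pose from where the row before left it, along the tool's axes as they then stand; what a row does not reach is not made up. A row lasts 1/8 s, in which the tool goes at most 62.5 mm and 10.7 degrees, less where a joint would pass 70% of its speed; a pose out of reach is approached as far as the arm can. A call is refused whole if a number of a shift passes 0.0625 or a number of a turn 10.7, either way. A call with a gripper value outside its range is refused whole. The fingers move at their own pace and stop on an object; "force" is the grip in N (left out, the last holds). Time passes only in rows, so rows that do not move let the fingers close. It gives the time, the measured TCP pose, the force, the opening and the grip force at its end, in the units of the state.
- observe(): the state, without advancing time (a new reading comes with each control period).
- vision.capture(name): name is "scene" or "top" or "wrist"; returns the picture (400x640x3 uint8, blue, green, red); there is no depth.
- vision.camera_params(name): a dict with "vertical_fov" (degrees; the focal length in pixels is half the picture's height over the tangent of half this angle, whatever the lens; pixels are square), "cx", "cy" (the principal point, pixels), "dist" ([k1, k2, p1, p2, k3] as OpenCV has them; the pictures are not rectified), "R" (3x3) and "t" (3): a world point X has camera coordinates R X + t; the wrist camera has in their place "hand_eye" (4x4, takes a point from camera to tool coordinates, whose origin is the TCP and whose axes are the flange's). Camera axes: x right, y down, z forward; pixel columns grow to the right and rows downward; lengths in m; the calibration is good to about 2 mm. A picture is of the moment at which its call begins: read the wrist's pose just before it. camera_params takes no time and is no camera call.
- manip.job_done(): hands the job in; it is judged then, once.
The state is a dict: "time_s": time; "joint_pos": joint angles; "joint_velocities": joint speeds; "tau": joint torques, N m; "eef_pos": TCP position; "orientation": TCP orientation; "contact_force": force on the tool from outside, world axes, zero at the start; "torque": the same for the moment, N m; "gripper_width": finger opening in m; "grip_force": force on a finger pad.
Only numpy, scipy, OpenCV 4.12 (cv2) and the standard library are available. Lean on these libraries where they do the work, as an engineer would, in place of code of your own. Each camera call takes 0.05 s, during which the arm holds its last target. There are 200 camera calls.

TASK

Load both slim reagent cartridges lengthwise into the closed-end tube of the cartridge magazine, one after the other, the second pushing the first ahead of it, until both are fully home against the closed end (a little of the last one still shows at the mouth). Leave the wide cartridge where it lies; it belongs to another machine.

Things in the scene. Friction and masses are not known exactly. Their poses are not given: they have to be found in the camera images.
- slim_a_mid (a point): Centre of one slim cartridge: a white plastic block with two grey bands, 50 mm long (its x axis), 28 mm wide (y), 28 mm tall (z), about 50 g, lying flat on the bench. The point is half-way up. Both ends are alike, so it may go in either end first.
- slim_b_mid (a point): Centre of the other slim cartridge, identical; either may go in first. Laid on the deck before the magazine's mouth, lengthwise to the tube, it slides in at a push of under 1 N from behind. Two fully home leave 8 mm of the last one outside the mouth.
- wide_mid (a point): Centre of the wide cartridge: same look, 50 mm long (x), 52 mm wide (y), 28 mm tall (z); too wide for the tube, not to be used. The three lie in a loose row on the robot's right; the tube runs roughly to its left.
- mouth (a point): Grey magazine's mouth: centre of the tube's floor at its open end, 10 mm above the bench; x points level to the closed end, z up. Fixed. Bore 38 wide, 34 high, 92 mm deep; clear lid, top 38 mm above this point. Before the mouth the floor goes on as an open flat deck 120 long, 110 wide (x -120 to 0); on it cheeks 26 high flare from 38 apart at the mouth to 74 at x = -26 and steer cartridges in.
Things that resemble listed ones, but are neither listed nor needed, are in the scene too. What is shaped like the part that bears slim_b_mid but red is not meant. Leave any green look-alike of the part that bears slim_a_mid alone.

How it is judged:
By the outcome, as a careful person would: the job done as asked, in the order asked, and still so for the second after the job is handed in, with the robot touching nothing.
It also fails if it takes over 72 s, if anything falls off the work surface, if the arm or the gripper's body presses on something with over 40 N, if the wrist force passes 120 N, or if a joint passes its speed limit or range.

## Working session

There is one attempt and no reset: what is moved stays moved. The work goes in short steps, Python scripts to look and compute and a tool call to move; the robot and the scene stay as the last step left them, time stands still between calls to the robot, and variables do not carry over. Pictures are saved under pics/ and viewed, at most 10 in all, crops included, and the job is handed in when it is done.

Besides the shell and the picture viewer there is one more tool, called after "Request:" as name([rows], argument=value, ...), one row to a line, values as JSON. servo_tool: Moves the arm, as the interface text tells. Its arguments: {"type":"object","properties":{"motion":{"type":"array","items":{"type":"array","items":{"type":"number"}}},"force":{"type":"number"}},"required":["motion"]}

```bash
mkdir -p pics; ls; python3 - <<'E'
from plant import observe, vision
import cv2
print(observe())
for n in("top","scene"):
    cv2.imwrite(f"pics/{n}0.png",vision.capture(n)); print(n,vision.camera_params(n))
print(vision.camera_params("wrist"))
E
```

```text
pics
{'time_s': 0.0, 'joint_pos': array([-1.14099260e+00,  4.23809377e-01,  1.63069623e+00, -7.98431633e-06,
        1.08862632e+00, -1.89982335e-02]), 'joint_velocities': array([ 0.00011835, -0.00022092, -0.00218657,  0.00037567,  0.00083199,
        0.00053615]), 'tau': array([ 1.43465659e-03, -5.44621181e+01, -2.73663211e+01,  6.45090756e-02,
        2.28318939e-02, -1.22860652e-04]), 'eef_pos': array([ 0.2709642 , -0.56257696,  0.22191891]), 'orientation': array([-7.52738255e-04,  9.74926876e-01,  2.22524141e-01, -1.60437754e-04]), 'contact_force': array([-0.60415281,  0.07806705, -0.23788272]), 'torque': array([ 0.04678845,  0.0415853 , -0.06215601]), 'grip_force': 0.0, 'gripper_width': 0.08796998097203171}
top {'vertical_fov': 49.079555086534334, 'cx': 320.10778123026404, 'cy': 200.861428435575, 'dist': array([-0.11243218,  0.        ,  0.        ,  0.        ,  0.        ]), 'R': array([[-0.01878412, -0.99950426, -0.02526626],
       [-0.98885407,  0.0223052 , -0.14720772],
       [ 0.14769831,  0.02221947, -0.98878284]]), 't': array([-0.12959558,  0.51943418,  0.88619431])}
s
[... 200 characters left out ...]
 0.73618783, -0.01553266],
       [ 0.5987309 ,  0.53774408, -0.59359297],
       [-0.42864332, -0.4109243 , -0.80461551]]), 't': array([ 0.42801853, -0.19485155,  1.13205016])}
{'vertical_fov': 63.99710037307639, 'cx': 323.87344596881803, 'cy': 195.3927986084959, 'dist': array([-0.06090247,  0.        ,  0.        ,  0.        ,  0.        ]), 'hand_eye': array([[-3.83489484e-04, -9.64747975e-01, -2.63175221e-01,
         7.08103917e-02],
       [ 9.99999900e-01, -3.08912426e-04, -3.24752490e-04,
         6.32371454e-04],
       [ 2.32006211e-04, -2.63175319e-01,  9.64747997e-01,
        -1.62992355e-01],
       [ 0.00000000e+00,  0.00000000e+00,  0.00000000e+00,
         1.00000000e+00]])}
```

View pics/top0.png

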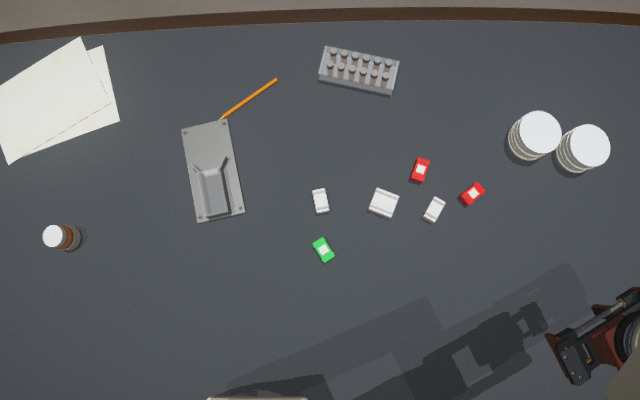

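View pics/scene0.png

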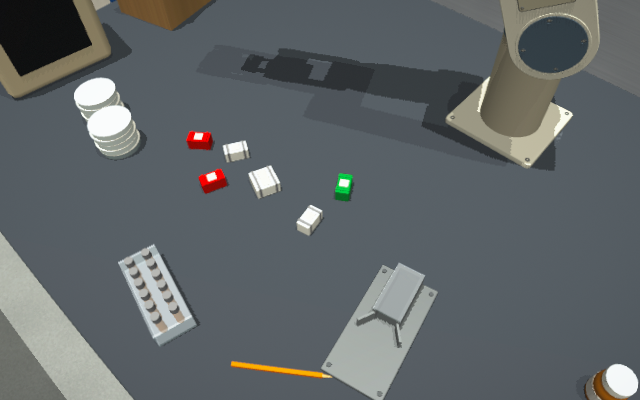

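The top view shows the slim cartridges at (320,201) and (434,209), with the wide one at (384,202). The magazine plate is at about (212,170), its mouth opens upward near (208,172), and the closed end is near (218,213). Next I'll measure these and view an enlarged crop.

```bash
cat > h.py <<'E'
import numpy as np, cv2
from plant import observe, vision
from scipy.spatial.transform import Rotation as Ro
def cam(n, st=None):
    p=vision.camera_params(n); f=200/np.tan(np.radians(p["vertical_fov"]/2))
    K=np.array([[f,0,p["cx"]],[0,f,p["cy"]],[0,0,1]])
    if n=="wrist":
        q=st["orientation"]; Rt=Ro.from_quat([q[1],q[2],q[3],q[0]]).as_matrix(); H=p["hand_eye"]
        Rc=Rt@H[:3,:3]; c=Rt@H[:3,3]+st["eef_pos"]; R=Rc.T; t=-R@c
    else: R,t=np.array(p["R"]),np.array(p["t"])
    return K,np.array(p["dist"]),R,t
def ray(C,uv,z):
    K,d,R,t=C; u=cv2.undistortPoints(np.float64(uv).reshape(-1,1,2),K,d)[:,0]
    v=np.c_[u,np.ones(len(u))]@R; c=-R.T@t
    return c+v*((z-c[2])/v[:,2])[:,None]
def px(C,X):
    K,d,R,t=C; return cv2.projectPoints(np.float64(X).reshape(-1,1,3),cv2.Rodrigues(R)[0],t,K,d)[0][:,0]
E
python3 - <<'E'
from h import *
im=cv2.imread("pics/top0.png"); C=cam("top")
cv2.imwrite("pics/c1.png",cv2.resize(im[110:230,165:265],None,fx=5,fy=5,interpolation=cv2.INTER_CUBIC))
hsv=cv2.cvtColor(im,cv2.COLOR_BGR2HSV)
m=((hsv[...,2]>150)&(hsv[...,1]<50)).astype(np.uint8)
for c in cv2.findContours(m,0,2)[0]:
    if 60<cv2.contourArea(c)<2000:
        r=cv2.minAreaRect(c)
        if 150<r[0][1]<230 and 280<r[0][0]<480:
            b=cv2.boxPoints(r); w=ray(C,b,.026); mid=w.mean(0); e=[w[1]-w[0],w[2]-w[1]]; 
            print(r[0],mid.round(4),[(round(float(np.linalg.norm(x)),4),round(float(np.degrees(np.arctan2(x[1],x[0]))),1)) for x in e])
hh=cv2.inRange(hsv[...,2],75,140)
for c in cv2.findContours(hh,0,2)[0]:
    r=cv2.minAreaRect(c)
    if cv2.contourArea(c)>1500 and r[0][0]<260: 
        print(r); w=ray(C,cv2.boxPoints(r),.01); print(w.round(4),[np.linalg.norm(w[i]-w[i-1]).round(4) for i in range(4)])
E
```

```text
(434.3494567871094, 208.7197265625) [ 0.4959 -0.383   0.026 ] [(0.0507, -30.8), (0.0285, -119.9)]
(320.2951354980469, 200.0438995361328) [ 0.5201 -0.1405  0.026 ] [(0.0287, -79.1), (0.0514, -169.3)]
(383.45361328125, 202.0206298828125) [ 0.5128 -0.2749  0.026 ] [(0.051, -22.8), (0.0526, -112.7)]
```

View pics/c1.png

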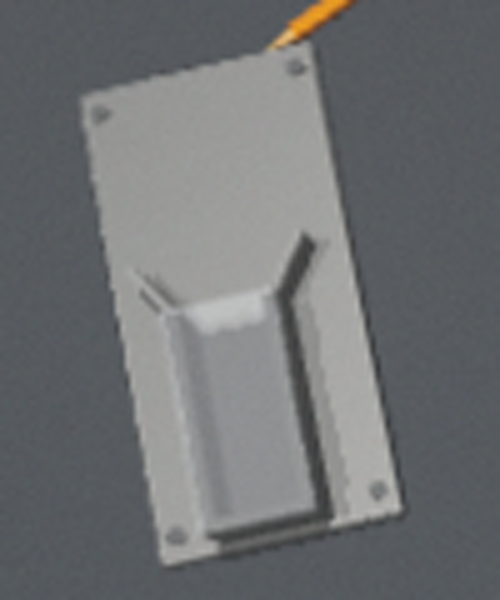

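The crop shows the plate corners at about (82,98), (310,42), (402,512) and (163,567). The mouth's roof edge runs from (180,310) to (275,290), and the tube runs down the picture. A pencil lies off the far end of the deck.

```bash
cat >> h.py <<'E'
def magazine():
    C=cam("top"); cr=np.array([[82,98],[310,42],[402,512],[163,567.]])
    return ray(C,(cr+.5)/5-.5+[165,110],.010)
E
python3 - <<'E'
from h import *
w=magazine(); print(w.round(4),[np.linalg.norm(w[i]-w[i-1]).round(4) for i in range(4)])
f=(w[0]+w[1])/2; b=(w[2]+w[3])/2; a=(b-f)/np.linalg.norm(b-f)
l=np.cross([0,0,1],a)
print("axis",a,np.degrees(np.arctan2(a[1],a[0])),"edge angs",[np.degrees(np.arctan2(*(q[1::-1]))) for q in (w[3]-w[0],w[2]-w[1],w[0]-w[1],w[3]-w[2])])
m=f+.12*a; print("mouth",m)
C=cam("top")
# lid front edge, top z=.048, and pads
im=cv2.imread("pics/top0.png")
for p,z in [((180,310),.048),((275,290),.048),((210,530),.048),((318,512),.048),((135,270),.036),((308,235),.036)]:
    X=ray(C,(np.array(p)+.5)/5-.5+[165,110],z)[0]; d=X-m; print(p,"tube coords",(d@a).round(4),(d@l).round(4))
E
```

```text
[[0.6927 0.1739 0.01  ]
 [0.7152 0.0687 0.01  ]
 [0.4998 0.0243 0.01  ]
 [0.4777 0.1302 0.01  ]] [np.float64(0.2193), np.float64(0.1076), np.float64(0.2199), np.float64(0.1082)]
axis [-0.97972871 -0.20032884  0.        ] -168.44381049607816 edge angs [np.float64(-168.51514994031666), np.float64(-168.37266315006903), np.float64(102.09363450044586), np.float64(101.77724426759742)]
mouth [0.58640506 0.09724127 0.01      ]
(180, 310) tube coords -0.0009 -0.0165
(275, 290) tube coords -0.0 0.0254
(210, 530) tube coords 0.0951 -0.0208
(318, 512) tube coords 0.0978 0.0257
(135, 270) tube coords -0.0264 -0.036
(308, 235) tube coords -0.0241 0.0415
```

Request:
servo_tool([
  [0,0,7.5,0,0,0,0.06],
  [0,0,7.5,0,0,0,0.06],
  [0,0,0,0.032,-0.037,0.009,0.06],
  [0,0,0,0.032,-0.037,0.009,0.06],
  [0,0,0,0.032,-0.037,0.009,0.06],
  [0,0,0,0.032,-0.037,0.009,0.06],
  [0,0,0,0.032,-0.037,0.009,0.06],
  [0,0,0,0.032,-0.037,0.009,0.06],
  [0,0,0,0.032,-0.037,0.009,0.06],
  [0,0,0,0.032,-0.037,0.009,0.06],
  [0,0,0,0.032,-0.037,0.009,0.06],
  [0,0,0,0.032,-0.037,0.009,0.06],
  [0,0,0,0,0,0,0.06],
  [0,0,0,0,0,0,0.06],
])

```text
time_s: 1.85
eef_pos: [0.5164, -0.1401, 0.1325]
orientation: [-0.0, 0.996, 0.094, -0.0]
contact_force: [0.2, 0.9, 0.2]
gripper_width: 0.0602
grip_force: 0.0
```

```bash
cat >> h.py <<'E'
def grasp(name=None):
    """white slim cartridge nearest the TCP in the wrist view, in tool axes"""
    s=observe(); im=vision.capture("wrist"); C=cam("wrist",s)
    if name: cv2.imwrite(name,im)
    hsv=cv2.cvtColor(im,cv2.COLOR_BGR2HSV); m=((hsv[...,2]>150)&(hsv[...,1]<50)).astype(np.uint8)
    m=cv2.morphologyEx(m,cv2.MORPH_CLOSE,np.ones((9,9)))
    q=s["orientation"]; Rt=Ro.from_quat([q[1],q[2],q[3],q[0]])
    print(s["eef_pos"].round(4),"yaw",np.degrees(np.arctan2(Rt.as_matrix()[1,0],Rt.as_matrix()[0,0])).round(2))
    for c in cv2.findContours(m,0,2)[0]:
        if cv2.contourArea(c)<2000: continue
        r=cv2.minAreaRect(c); w=ray(C,cv2.boxPoints(r),.028); mid=w.mean(0); e=[w[1]-w[0],w[2]-w[1]]
        print(np.round(r[0]),mid.round(4),"tool",Rt.inv().apply(mid-s["eef_pos"]).round(4),[(np.linalg.norm(x).round(4),np.degrees(np.arctan2(x[1],x[0])).round(1)) for x in e])
E
python3 -c "
from h import *
grasp('pics/w1.png')"
```

```text
[ 0.5164 -0.1401  0.1325] yaw 10.76
[319. 141.] [ 0.5492 -0.1297  0.028 ] tool [ 0.0342 -0.004   0.1044] [(np.float64(0.267), np.float64(-3.8)), (np.float64(0.5205), np.float64(-79.4))]
```

View pics/w1.png

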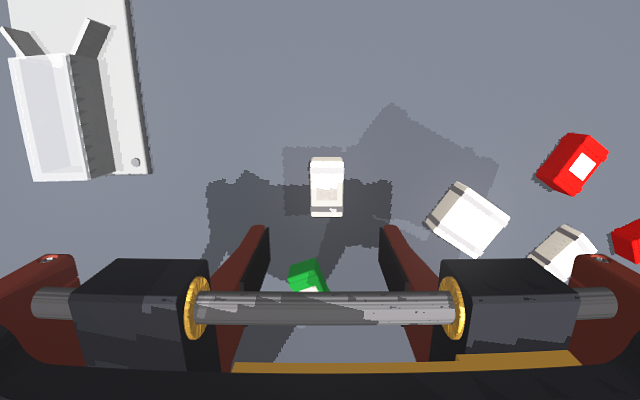

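The wrist view shows the slim cartridge at (327,185), the green one at (308,275) and the wide one at (467,220). The magazine's tube is at the upper left. The bench is bright here, so I'll raise the threshold.

```bash
sed -i 's/\[...,2\]>150)&(hsv\[...,1\]<50)).astype(np.uint8)/[...,2]>195)\&(hsv[...,1]<40)).astype(np.uint8)/; s/<2000: continue/<500: continue/' h.py; python3 - <<'E'
from h import *
grasp()
C=cam("wrist",observe())
w=ray(C,[[311,158],[343,158],[344,207],[310,207]],.028);print(w.round(4),w.mean(0))
# mouth/cheek look: lid corners at z=.048
w=ray(C,[[8,60],[72,53],[33,181],[88,178]],.048);print(w.round(4))
E
```

```text
[ 0.5163 -0.1406  0.1326] yaw 10.69
[563. 252.] [ 0.5007 -0.3756  0.028 ] tool [-0.0589  0.228   0.1047] [(np.float64(0.0505), np.float64(-29.3)), (np.float64(0.0498), np.float64(-118.9))]
[468. 221.] [ 0.5141 -0.2737  0.028 ] tool [-0.0268  0.1304  0.1046] [(np.float64(0.0495), np.float64(-19.7)), (np.float64(0.0646), np.float64(-112.1))]
[326. 186.] [ 0.522  -0.1422  0.028 ] tool [0.0053 0.0026 0.1046] [(np.float64(0.0286), np.float64(-79.3)), (np.float64(0.0523), np.float64(-168.4))]
[71. 87.] [0.5629 0.0859 0.028 ] tool [ 0.0878 -0.214   0.1046] [(np.float64(0.113), np.float64(-77.4)), (np.float64(0.1484), np.float64(-168.3))]
[[ 0.5445 -0.1255  0.028 ]
 [ 0.5495 -0.1519  0.028 ]
 [ 0.5073 -0.1614  0.028 ]
 [ 0.5018 -0.1321  0.028 ]] [ 0.52577668 -0.14271652  0.028     ]
[[0.5818 0.1204 0.048 ]
 [0.5941 0.0658 0.048 ]
 [0.4871 0.1012 0.048 ]
 [0.4987 0.0516 0.048 ]]
```

Request:
servo_tool([
  [0,0,0,0.005,0.0025,0,0.06],
  [0,0,0,0,0,0.03,0.06],
  [0,0,0,0,0,0.03,0.06],
  [0,0,0,0,0,0.03,0.06],
  [0,0,0,0,0,0.03,0.06],
  [0,0,0,0,0,0.006,0.06],
  [0,0,0,0,0,0,0.06],
  [0,0,0,0,0,0,0.02],
  [0,0,0,0,0,0,0.02],
  [0,0,0,0,0,0,0.02],
  [0,0,0,0,0,0,0.02],
  [0,0,0,0,0,0,0.02],
], force=12)

```text
time_s: 3.45
eef_pos: [0.5225, -0.1416, 0.0071]
orientation: [0.0, 0.996, 0.093, 0.0]
contact_force: [-0.2, -0.2, 6.5]
gripper_width: 0.0278
grip_force: 12.0
```

Request:
servo_tool([
  [0,0,0,0,0,-0.04,0.02],
  [0,0,0,0,0,-0.045,0.02],
  [0,0,0,0.03,-0.037,0,0.02],
  [0,0,0,0.03,-0.037,0,0.02],
  [0,0,0,0.03,-0.037,0,0.02],
  [0,0,0,0.03,-0.037,0,0.02],
  [0,0,0,0.03,-0.037,0,0.02],
  [0,0,0,0.03,-0.037,0,0.02],
  [0,0,0,0,0,0,0.02],
  [0,0,0,0,0,0,0.02],
])

```text
time_s: 4.7
eef_pos: [0.6569, 0.1097, 0.091]
orientation: [0.0, 0.996, 0.094, -0.001]
contact_force: [-0.1, -0.8, -0.5]
gripper_width: 0.028
grip_force: 12.0
```

```bash
python3 -c "
from h import *
s=observe(); print(s['eef_pos'],s['orientation'],s['contact_force'])
cv2.imwrite('pics/w2.png',vision.capture('wrist'))"
```

```text
[0.65686668 0.10970861 0.09103307] [ 1.59722500e-04  9.95607116e-01  9.36256457e-02 -8.26921641e-04] [-0.1167437  -0.83738773 -0.46309951]
```

View pics/w2.png

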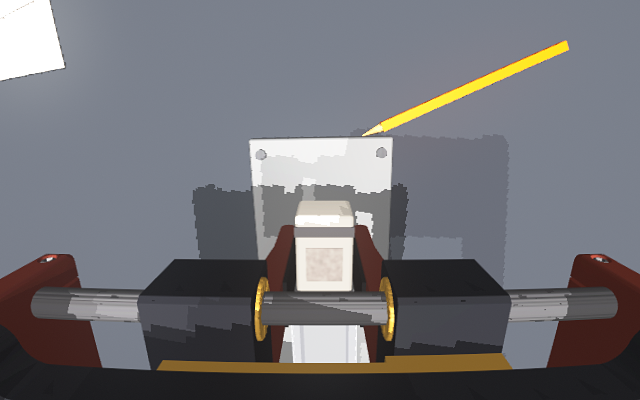

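The far deck corners are at (249,140) and (393,137), and the held cartridge is at (325,260).

```bash
python3 - <<'E'
from h import *
C=cam("wrist",observe())
w=ray(C,[[249,140],[393,137],[259,255],[391,255]],.010);print(w.round(4))
f=(w[0]+w[1])/2; e=w[0]-w[1]; print(np.linalg.norm(e),np.degrees(np.arctan2(e[1],e[0]))-90, f)
for ang in(11.3,11.8):
    a=-np.array([np.cos(np.radians(ang)),np.sin(np.radians(ang)),0]); print("mouth",f+.12*a)
E
```

```text
[[0.6934 0.173  0.01  ]
 [0.7158 0.0663 0.01  ]
 [0.6002 0.153  0.01  ]
 [0.6207 0.0443 0.01  ]]
0.10910463464795433 11.845268554896109 [0.70461969 0.11964551 0.01      ]
mouth [0.58694593 0.09613197 0.01      ]
mouth [0.5871556  0.09510598 0.01      ]
```

Request:
servo_tool([
  [0,0,-0.8,-0.006,0,0.025,0.02],
  [0,0,0,0,0,0.025,0.02],
  [0,0,0,0,0,0.018,0.02],
  [0,0,0,0,0,0.005,0.02],
  [0,0,0,0,0,0,0.02],
  [0,0,0,0,0,0,0.02],
])

```text
time_s: 5.5
eef_pos: [0.6526, 0.1089, 0.0196]
orientation: [-0.0, 0.995, 0.1, 0.001]
contact_force: [-0.6, 1.5, -0.3]
gripper_width: 0.0279
grip_force: 12.0
```

Request:
servo_tool([
  [0,0,0,0,0,0.002,0.02],
  [0,0,0,0,0,0,0.02],
  [0,0,0,0,0,0,0.042],
  [0,0,0,0,0,0,0.042],
  [0,0,0,0,0,0,0.042],
  [0,0,0,0.015,0,0,0.042],
  [0,0,0,0.015,0,0,0.042],
  [0,0,0,0.013,0,0,0.042],
  [0,0,0,0,0,0,0.042],
])

```text
time_s: 6.62
eef_pos: [0.6953, 0.1177, 0.0167]
orientation: [-0.0, 0.995, 0.1, 0.001]
contact_force: [-0.3, -0.6, -0.1]
gripper_width: 0.0422
grip_force: 0.0
```

```bash
python3 -c "
from h import *
cv2.imwrite('pics/t2.png',cv2.resize(vision.capture('top')[100:230,140:280],None,fx=4,fy=4,interpolation=cv2.INTER_CUBIC))"
```

```text
(no output)
```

View pics/t2.png

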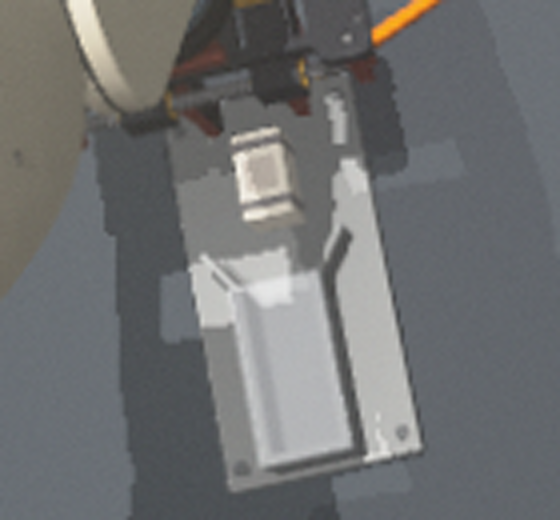

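The cartridge sits free at (265,175), lined up with the mouth, and the fingers are behind it. Now I'll close them and push.

Request:
servo_tool([
  [0,0,0,0,0,0,0],
  [0,0,0,0,0,0,0],
  [0,0,0,0,0,0,0],
  [0,0,0,0,0,0,0],
  [0,0,0,-0.01,0,0,0],
  [0,0,0,-0.01,0,0,0],
  [0,0,0,-0.01,0,0,0],
  [0,0,0,-0.01,0,0,0],
  [0,0,0,-0.01,0,0,0],
  [0,0,0,-0.01,0,0,0],
  [0,0,0,-0.01,0,0,0],
  [0,0,0,0,0,0,0],
])

```text
time_s: 8.18
eef_pos: [0.6244, 0.1033, 0.0166]
orientation: [0.0, 0.995, 0.1, -0.001]
contact_force: [0.6, -0.1, -0.2]
gripper_width: 0.0003
grip_force: 0.0
```

Request:
servo_tool([
  [0,0,0,-0.01,0,0,0],
  [0,0,0,-0.01,0,0,0],
  [0,0,0,0,0,0,0],
  [0,0,0,0,0,0,0],
])

```text
time_s: 8.68
eef_pos: [0.6058, 0.0995, 0.0167]
orientation: [0.0, 0.995, 0.1, -0.0]
contact_force: [-0.5, -0.3, 0.7]
gripper_width: 0.0006
grip_force: 0.0
```

```bash
python3 -c "
from h import *
cv2.imwrite('pics/t3.png',cv2.resize(vision.capture('scene')[230:400,290:460],None,fx=3.5,fy=3.5,interpolation=cv2.INTER_CUBIC))"
```

```text
(no output)
```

View pics/t3.png

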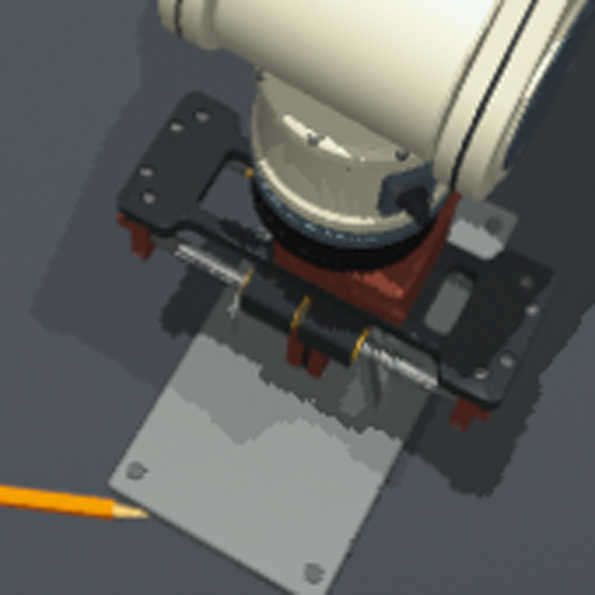

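The gripper hides the mouth in this view. The deck is clear and the closed fingers are between the cheeks at (310,350). I'll go back out to fetch the second cartridge.

Request:
servo_tool([
  [0,0,0,0.03,0,0,0],
  [0,0,0,0,0,-0.06,0.06],
  [0,0,0,0,0,-0.055,0.06],
  [0,0,0,-0.023,0.045,0,0.06],
  [0,0,0,-0.023,0.045,0,0.06],
  [0,0,0,-0.023,0.045,0,0.06],
  [0,0,0,-0.023,0.045,0,0.06],
  [0,0,0,-0.023,0.045,0,0.06],
  [0,0,0,-0.023,0.045,0,0.06],
  [0,0,0,-0.023,0.045,0,0.06],
  [0,0,0,-0.023,0.045,0,0.06],
  [0,0,0,-0.023,0.045,0,0.06],
  [0,0,0,-0.023,0.045,0,0.06],
  [0,0,10.6,0,0,0,0.06],
  [0,0,10.6,0,0,0,0.06],
  [0,0,10.6,0,0,0,0.06],
  [0,0,10.6,0,0,0,0.06],
  [0,0,0,0,0,0,0.06],
  [0,0,0,0,0,0,0.06],
])

```text
time_s: 11.1
eef_pos: [0.4998, -0.3813, 0.1316]
orientation: [-0.0, 0.964, -0.265, -0.0]
contact_force: [0.0, -1.0, -0.2]
gripper_width: 0.0599
grip_force: 0.0
```

```bash
python3 -c "
from h import *
grasp('pics/w3.png')
a=cv2.resize(vision.capture('top')[110:230,165:265],None,fx=4,fy=4,interpolation=cv2.INTER_CUBIC)
b=cv2.resize(cv2.imread('pics/w3.png'),None,fx=.6,fy=.6)
o=np.zeros((480,790,3),np.uint8);o[:,:400]=a;o[:240,400:784]=b
cv2.imwrite('pics/m.png',o)"
```

```text
[ 0.4998 -0.3813  0.1316] yaw -30.68
[216. 235.] [ 0.5157 -0.2784  0.028 ] tool [-0.0388 -0.0967  0.1036] [(np.float64(0.0579), np.float64(-113.4)), (np.float64(0.056), np.float64(152.2))]
[328. 192.] [ 0.4979 -0.3862  0.028 ] tool [0.0009 0.0051 0.1036] [(np.float64(0.0277), np.float64(-120.7)), (np.float64(0.0526), np.float64(150.3))]
```

View pics/m.png

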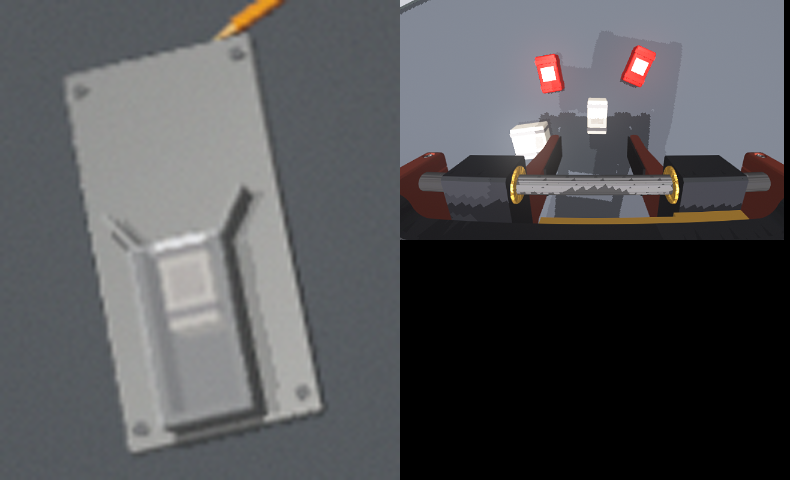

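The left panel shows the first cartridge inside the tube at (188,285). The right panel shows the second one between the fingers.

Request:
servo_tool([
  [0,0,0,0,0.0045,0,0.06],
  [0,0,0,0,0,0.03,0.06],
  [0,0,0,0,0,0.03,0.06],
  [0,0,0,0,0,0.03,0.06],
  [0,0,0,0,0,0.03,0.06],
  [0,0,0,0,0,0.005,0.06],
  [0,0,0,0,0,0,0.06],
  [0,0,0,0,0,0,0.02],
  [0,0,0,0,0,0,0.02],
  [0,0,0,0,0,0,0.02],
  [0,0,0,0,0,0,0.02],
  [0,0,0,0,0,0,0.02],
], force=12)

```text
time_s: 12.7
eef_pos: [0.4976, -0.3854, 0.0072]
orientation: [0.0, 0.964, -0.266, 0.0]
contact_force: [0.1, 0.7, 5.3]
gripper_width: 0.0279
grip_force: 12.0
```

Request:
servo_tool([
  [0,0,0,0,0,-0.04,0.02],
  [0,0,0,0,0,-0.045,0.02],
  [0,0,-10.6,0,0,0,0.02],
  [0,0,-10.6,0,0,0,0.02],
  [0,0,-10.6,0,0,0,0.02],
  [0,0,-10.6,0,0,0,0.02],
  [0,0,0,0.025,-0.0453,0,0.02],
  [0,0,0,0.025,-0.0453,0,0.02],
  [0,0,0,0.025,-0.0453,0,0.02],
  [0,0,0,0.025,-0.0453,0,0.02],
  [0,0,0,0.025,-0.0453,0,0.02],
  [0,0,0,0.025,-0.0453,0,0.02],
  [0,0,0,0.025,-0.0453,0,0.02],
  [0,0,0,0.025,-0.0453,0,0.02],
  [0,0,0,0.025,-0.0453,0,0.02],
  [0,0,0,0.025,-0.0453,0,0.02],
  [0,0,0,0,0,0,0.02],
  [0,0,0,0,0,0,0.02],
])

```text
time_s: 14.95
eef_pos: [0.6512, 0.1082, 0.0912]
orientation: [0.0, 0.995, 0.101, -0.001]
contact_force: [-0.6, -0.5, -0.6]
gripper_width: 0.0279
grip_force: 12.0
```

Same spot as before, so I'll lower to z ≈ 0.017, release, back off and close.

Request:
servo_tool([
  [0,0,0,0.002,0,0.025,0.02],
  [0,0,0,0,0,0.025,0.02],
  [0,0,0,0,0,0.019,0.02],
  [0,0,0,0,0,0.0045,0.02],
  [0,0,0,0,0,0,0.02],
  [0,0,0,0,0,0,0.02],
  [0,0,0,0,0,0,0.042],
  [0,0,0,0,0,0,0.042],
  [0,0,0,0,0,0,0.042],
  [0,0,0,0.015,0,0,0.042],
  [0,0,0,0.015,0,0,0.042],
  [0,0,0,0.013,0,0,0.042],
  [0,0,0,0,0,0,0],
  [0,0,0,0,0,0,0],
  [0,0,0,0,0,0,0],
  [0,0,0,0,0,0,0],
])

```text
time_s: 16.95
eef_pos: [0.6957, 0.1175, 0.0182]
orientation: [0.0, 0.995, 0.1, -0.0]
contact_force: [-0.3, -0.4, 0.2]
gripper_width: 0.0057
grip_force: 0.0
```

Request:
servo_tool([
  [0,0,0,-0.01,0,0,0],
  [0,0,0,-0.01,0,0,0],
  [0,0,0,-0.01,0,0,0],
  [0,0,0,-0.01,0,0,0],
  [0,0,0,-0.01,0,0,0],
  [0,0,0,-0.01,0,0,0],
  [0,0,0,-0.01,0,0,0],
  [0,0,0,0,0,0,0],
])

```text
time_s: 17.95
eef_pos: [0.6264, 0.1034, 0.0181]
orientation: [0.0, 0.995, 0.1, -0.001]
contact_force: [0.4, -0.1, 0.1]
gripper_width: 0.0006
grip_force: 0.0
```

Request:
servo_tool([
  [0,0,0,-0.008,0,0,0],
  [0,0,0,-0.006,0,0,0],
  [0,0,0,-0.003,0,0,0],
  [0,0,0,0,0,0,0],
  [0,0,0,0,0,0,0],
])

```text
time_s: 18.58
eef_pos: [0.6105, 0.1002, 0.018]
orientation: [0.0, 0.995, 0.1, -0.0]
contact_force: [-0.0, -0.4, -0.2]
gripper_width: 0.0003
grip_force: 0.0
```

Request:
servo_tool([
  [0,0,0,-0.0015,0,0,0],
  [0,0,0,-0.0015,0,0,0],
  [0,0,0,0,0,0,0],
  [0,0,0,0,0,0,0],
])

```text
time_s: 19.08
eef_pos: [0.608, 0.0997, 0.0182]
orientation: [-0.0, 0.995, 0.1, 0.0]
contact_force: [1.0, 1.2, -0.6]
gripper_width: 0.0011
grip_force: 0.7
```

Request:
servo_tool([
  [0,0,0,-0.0015,0,0,0],
  [0,0,0,-0.0015,0,0,0],
  [0,0,0,0,0,0,0],
  [0,0,0,0,0,0,0],
])

```text
time_s: 19.58
eef_pos: [0.608, 0.0996, 0.0192]
orientation: [-0.0, 0.995, 0.1, 0.003]
contact_force: [7.6, 1.5, -1.6]
gripper_width: 0.0006
grip_force: 4.0
```

Request:
servo_tool([
  [0,0,0,-0.001,0,0,0],
  [0,0,0,-0.001,0,0,0],
  [0,0,0,0,0,0,0],
  [0,0,0,0,0,0,0],
])

```text
time_s: 20.08
eef_pos: [0.6081, 0.0995, 0.0199]
orientation: [-0.0, 0.995, 0.1, 0.005]
contact_force: [11.9, 2.7, -1.5]
gripper_width: 0.0008
grip_force: 6.0
```

It stopped firmly about where the end should be. I'll back off along the tube, raise the tool, swing clear and check.

Request:
servo_tool([
  [0,0,0,0.02,0,0,0],
  [0,0,0,0.02,0,0,0],
  [0,0,0,0,0,-0.05,0],
  [0,0,0,0,0,-0.06,0],
  [0,0,0,-0.01,0.05,-0.02,0],
  [0,0,0,-0.01,0.05,-0.02,0],
  [0,0,0,-0.01,0.05,0,0],
  [0,0,0,-0.01,0.05,0,0],
  [0,0,0,-0.01,0.05,0,0],
  [0,0,0,-0.01,0.05,0,0],
  [0,0,0,0,0,0,0],
])

```text
time_s: 21.45
eef_pos: [0.6423, -0.2026, 0.1678]
orientation: [0.0, 0.995, 0.098, -0.0]
contact_force: [-0.4, 0.2, -0.1]
gripper_width: 0.0003
grip_force: 0.0
```

```bash
python3 -c "
from h import *
a=cv2.resize(vision.capture('top')[110:230,165:265],None,fx=4,fy=4,interpolation=cv2.INTER_CUBIC)
b=cv2.resize(vision.capture('scene')[250:380,320:440],None,fx=3.2,fy=3.2,interpolation=cv2.INTER_CUBIC)
o=np.zeros((480,790,3),np.uint8);o[:,:400]=a;o[:416,400:784]=b
cv2.imwrite('pics/m2.png',o)"
```

```text
(no output)
```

View pics/m2.png

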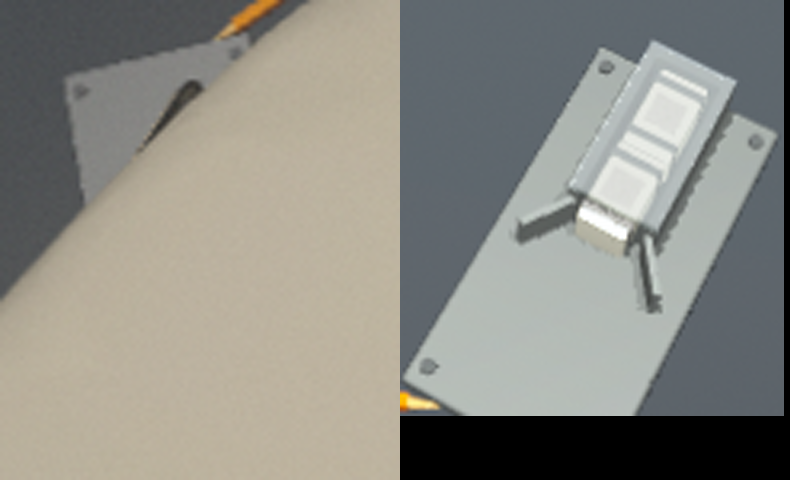

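Both cartridges are in the tube end to end, with a stub showing at the mouth near (605,225). I'll measure the stub and the front end.

```bash
python3 - <<'E'
from h import *
C=cam("scene"); th=np.radians(11.6); a=-np.array([np.cos(th),np.sin(th),0]); m=np.array([.587,.0955,.01])
f=lambda p,z:((ray(C,(np.array(p)-[400,0])/3.2+[320,250],z)-m)@a).round(4)
print("rear top",f([[580,212],[632,239]],.038),"front top",f([[662,70],[707,97]],.038))
print("lid front edge",f([[570,190],[655,238]],.048),"lid back",f([[655,40],[735,82]],.048),"plate front",f([[404,378]],.010))
E
```

```text
rear top [-0.0089 -0.0086] front top [0.087  0.0844]
lid front edge [-0.005  -0.0065] lid back [0.0962 0.0947] plate front [-0.1213]
```

The stub reads about 8 mm, but the scale is coarse there, so I'll check closer with the wrist camera.

Request:
servo_tool([
  [0,0,0,-0.0134,-0.0433,0,0.08],
  [0,0,0,-0.0134,-0.0433,0,0.08],
  [0,0,0,-0.0134,-0.0433,0,0.08],
  [0,0,0,-0.0134,-0.0433,0,0.08],
  [0,0,0,-0.0134,-0.0433,0,0.08],
  [0,0,0,-0.0134,-0.0433,0,0.08],
  [0,0,0,-0.0134,-0.0433,0,0.08],
  [0,0,0,0,0,0,0.08],
  [0,0,0,0,0,0,0.08],
])

```text
time_s: 22.68
eef_pos: [0.4907, 0.0797, 0.1684]
orientation: [0.0, 0.995, 0.101, 0.0]
contact_force: [0.1, 0.9, 0.3]
gripper_width: 0.0798
grip_force: 0.0
```

```bash
python3 -c "
from h import *
s=observe();print(s['eef_pos'])
im=vision.capture('wrist');cv2.imwrite('pics/w4f.png',im)
cv2.imwrite('pics/w4.png',cv2.resize(im[0:240,220:460],None,fx=2.5,fy=2.5,interpolation=cv2.INTER_CUBIC))"
```

```text
[0.4906858  0.07973799 0.16839158]
```

View pics/w4.png

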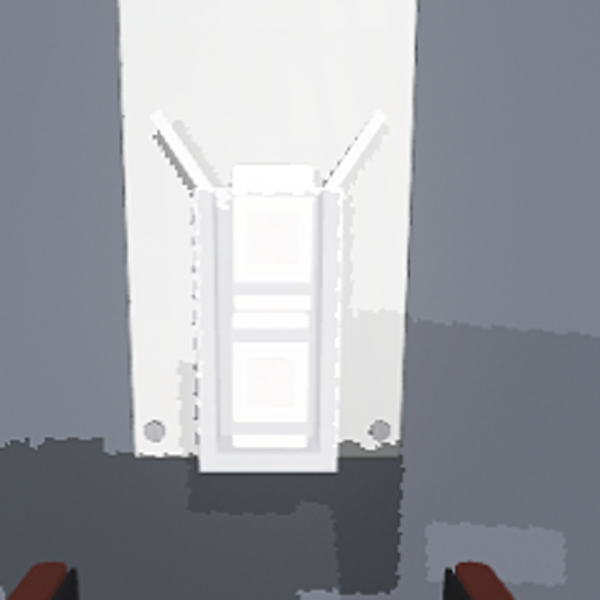

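The close view shows the pair running from row 165 (rear) through the joint at row 311 to row 448 at the bore's end wall (about row 452).

```bash
python3 - <<'E'
from h import *
C=cam("wrist",observe()); th=np.radians(11.6); a=-np.array([np.cos(th),np.sin(th),0]); m=np.array([.587,.0955,.01])
f=lambda p,z:(((ray(C,np.array(p)/2.5+[220,0],z)-m)@a)*1000).round(1)
print("rear,joint,front",f([[272,165],[272,311],[270,448]],.038),"lid mouth,lid back",f([[270,189],[268,471]],.048),"bore end top",f([[268,452]],.044))
E
```

```text
rear,joint,front [-9.5 40.2 90.6] lid mouth,lid back [-0.6 97. ] bore end top [90.8]
```

```bash
python3 -c "
from plant import manip
print(manip.job_done())"
```

```text
the job is handed in; nothing more can be done
None
```

Both slim cartridges are in the tube end to end and pushed to a firm stop (about 12 N). About 9 mm of the last one shows against the 8 mm expected, a gap within the 2 mm camera calibration. The wide one wasn't touched, and I handed the job in after about 23 s.

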